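Fit the agitator to the bindery's paste mixer

ROBOT

A 6-joint arm with a two-finger parallel gripper is mounted at the origin on the work surface. World frame = base frame: x ahead of the robot, y to its left, z up, the work surface at z = 0. Lengths are in mm, angles in rad, forces in N, time in s.
With the tool pointing down it reaches from about 350 to 850 mm from the base axis. Payload 8.1 kg.
Tool frame: the origin (TCP) lies at the very end of the fingers, on their centre line; the grasp point (between the pads) lies ctrl.pinch_z behind it (ctrl.pinch_z is the distance from the TCP to the grasp point, in mm); z points along the fingers, x is the direction in which the jaws open and shut, and the axes are right-handed (so a half turn about z gives the same grasp; the last joint's range is limited). The gripper opens to 85 mm and grips with 20 to 120 N. Pads are 22 mm wide; open, the fingers measure 114 mm over their backs; the gripper's body (76 mm by 85 mm) begins 54 mm behind the grasp point. The pads swing forward as they close: fully open they stand 13 mm farther back than shut.
Start: joints at [-1.25, 0.13, 1.488, -0, 1.523, -0.085], TCP at [236.872, -551.268, 231.292] pointing down, gripper open.
Joint ranges: [-2.96, 2.96], [-0.89, 2.26], [0.02, 2.5], [-1.34, 4.48], [0, 2.73], [-2.66, 2.66]. Speed limits (rad/s): [2.39, 2.39, 2.79, 3.14, 3.14, 3.14].

INTERFACE

Orientations are given as a 3x3 rotation matrix whose columns are the frame's x, y, z axes.
In Python, from workcell import ctrl, eyes gives the robot as it stands.
- The arm moves only by the tool move_arm, never from a script. Its argument "series" is a list of rows, each a list of 2 entries, a list of its own where there are three numbers: the shift along the tool's x, y, z in mm, then the turn about the tool's z in degrees. In form: [[[tx, ty, tz], turn], ...]. A call has 1 to 8 rows; each row is the pose to reach, as a shift and turn from the pose commanded when the call began, along the tool's axes at that moment; what a row does not reach only later rows make up. A row lasts 1/8 s, in which the tool goes at most 62.5 mm and 10.7 degrees, less where a joint would pass 70% of its speed; a pose out of reach is approached as far as the arm can. A call with a gripper value outside its range is refused whole. "grip" is the finger opening in mm, from 0 to 85.4, set as the call begins (left out, the last holds). The fingers move at their own pace and stop on an object; the grip force is fixed at half the most. Time passes only in rows, so rows that repeat a pose let the fingers close. It gives the time, the measured TCP pose, the force and the opening at its end, in the units of the state.
- ctrl.state(): the state, without advancing time (a new reading comes with each control period).
- eyes.grab_frame(name): name is "scene" or "side" or "wrist"; returns the picture (400x640x3 uint8, red, green, blue); there is no depth.
- eyes.calibration(name): a dict with "intrinsics" (3x3 intrinsics, pixels), "position" and "attitude" of the camera in the world; the wrist camera has in their place "mount" (4x4, takes a point from camera to tool coordinates, whose origin is the TCP and whose axes are the tool frame's). Camera axes: x right, y down, z forward; pixel columns grow to the right and rows downward; lengths in mm; the calibration is good to about 2 mm. A picture is of the moment at which its call begins: read the wrist's pose just before it. calibration takes no time and is no camera call.
- ctrl.hand_in(): hands the job in, once; it reports no verdict.
Trained networks look in the newest picture that a camera, given by its name, has taken for a name from the list of things; names that differ only in an ending like _2 or _b are one class to them, and where a whole thing is asked for, a point or a joint stands for the part that bears it (a point fixed in the world has none). Each returns a list of dicts, best first, with "score" (0 to 1); they miss things now and then, are a little off and sometimes report something else, mostly with a low value. They report only what shows in the picture. A call takes as long as a camera call. They do not tell look-alikes from the thing itself.
- eyes.look_for(camera, thing): "xyz" ([x, y, z] in mm, in world coordinates, good to about 4 mm: the middle of the surface that is visible of it).
The state is a dict: "clock": time; "joint_positions": joint angles; "joint_velocities": joint speeds; "joint_efforts": joint torques, N m; "tcp_pos": TCP position; "tool_rot": TCP orientation; "ft_force": force on the tool from outside, world axes, zero at the start; "moment": the same for the moment, N m; "width": opening from 0.0 (shut) to 1.0 (fully open).
Only numpy, scipy, OpenCV 4.12 (cv2) and the standard library are available. Lean on these libraries where they do the work, as an engineer would, in place of code of your own. Each camera call takes 0.05 s, during which the arm holds its last target.

TASK

Lift the steel agitator out of its white drip stand and fit it to the bench paste mixer: turn it until the cross-shaped foot meshes with the cross-shaped socket in the middle of the mixer's pan, and push it fully home against the spring pin. Finish while still holding it upright and pressed home, as if a colleague were about to set the locking screw; do not let go. Leave the jar, the weight, the brush and the book covers where they are.

Things in the scene. Friction and masses are not known exactly. Their poses are not given: they have to be found in the camera images.
- agitator: Loose steel agitator, about 0.22 kg (varies), 141 mm tall, upright in the drip stand. Origin: lowest point of its foot, on its axis, z up. From the bottom: cross-shaped foot (heights 0 to 18 mm); round flange 48 mm across (18 to 24); open flat beater frame in its x-z plane, 90 mm wide, 5 mm thick (28 to 86); black square head to grip (93 to 141).
- agitator_foot (a point): The same point as the agitator's origin, under its foot. The foot is two crossing fins along the x and y axes, each 32 mm across, 8 mm thick and 18 mm long, their lowest 4 mm tapered to an edge as a lead-in. It fits the socket in any of four yaws, 90 degrees apart.
- agitator_head (a point): Centre of the agitator's black square head, on the axis, 117 mm above the agitator's origin. Head 24 x 24 mm, 48 mm tall, its sides square to the agitator's x and y axes.
- spindle_mouth (a point): Centre of the top face of the square steel drive boss, 48 x 48 mm, in the middle of the mixer's pan, 94 mm above the bench. In it the cross-shaped socket: its arms run along this point's x and y axes (as the boss's sides), 36 mm over all, 11 mm wide, 24 mm deep. Agitator home: flange on the boss, its origin 18 mm below this point. A stiff gearbox holds the boss (2 N m to turn).
- ejector (a joint): Spring pin, 8 mm across, in the centre of the socket: how far it is pushed down, m. At 0 its top is 5 mm below the boss's top; 0.013 with the agitator fully home (travel ends at 0.016). It pushes up with 5 N at 0 and 10 N at 0.013, more than the agitator's weight, so a released agitator is lifted off its seat.
- mixer: Fixed paste mixer. Origin: centre of its underside on the bench, under the boss; the front (small black dial) faces its own -x. Grey base 200 x 200 x 60 mm, on it an open round steel pan 184 mm across, rim 90 mm above the bench.
- stand: Fixed white drip stand, 90 x 90 x 40 mm, origin at the centre of its underside. A round hole of 37 mm, 28 mm deep, in its top holds the agitator's foot; the flange rests on the top, so the agitator's origin is 22 mm above the bench there.
- covers: Bystander: stack of book covers, 90 x 130 x 32 mm, origin at the centre of its underside.
- jar: Bystander: jar 68 mm across, 85 mm tall, origin at the centre of its underside.
- weight: Bystander: round iron weight with a knob, 72 mm across, 70 mm tall, origin at the centre of its underside.
- brush: Bystander: paste brush lying flat, origin near the middle of its underside.
Things that resemble listed ones, but are neither listed nor needed, are in the scene too. Leave any red look-alike of the agitator alone.

How it is judged (in metres and radians):
On the way, in this order (a step that is already met when the one before it is completed fails the run):
1. the agitator is lifted clear out of the stand (height (world z) of agitator above 0.05 m and contact force between agitator and stand below 0.05 N), for 0.1 s.
2. the foot has meshed with the socket (horizontal distance between agitator and spindle_mouth below 0.005 m and z of agitator in the frame of spindle_mouth below -0.006 m), for 0.05 s.
At the end, for the whole second after the job is handed in: Agitator upright (within 0.08 rad), its foot meshed in the socket, centred within 4 mm and home to within 2.5 mm, the spring pin pushed down at least 10.5 mm, and the fingers still holding it, all through the last second (z of agitator in the frame of spindle_mouth below -0.0155 m and horizontal distance between agitator and spindle_mouth below 0.004 m and (angle between the x axis of agitator and the x axis of spindle_mouth, either way round below 0.2 rad or angle between the x axis of agitator and the y axis of spindle_mouth, either way round below 0.2 rad) and angle between agitator's own z axis and vertical below 0.08 rad and value of joint ejector above 0.0105 m and contact force between the fingers and agitator above 2 N); the arm keeps its last pose, push and grip.
It fails at once if a bystander was moved by more than 30 mm (distance of any of covers, jar, weight, brush from where it was at the start of the episode above 0.03 m).
It also fails if it takes over 42 s, if anything falls off the work surface, if the arm or the gripper's body presses on something with over 40 N, if the wrist force passes 120 N, or if a joint passes its speed limit or range.

## Working session

There is one attempt and no reset: what is moved stays moved. The work goes in short steps, Python scripts to look and compute and a tool call to move; the robot and the scene stay as the last step left them, time stands still between calls to the robot, and variables do not carry over. Pictures are saved under pics/ and viewed, and the job is handed in when it is done.

Besides the shell and the picture viewer there is one more tool, called after "Request:" in YAML: its name, and indented under it one key for each argument. move_arm: Moves the arm, as the interface text tells. Its arguments: {"type":"object","properties":{"series":{"type":"array","items":{"type":"array"}},"grip":{"type":"number"}},"required":["series"]}

```bash
mkdir -p pics; ls
python3 - <<'E'
from workcell import ctrl, eyes
import cv2
for n in ("scene","side","wrist"):
    cv2.imwrite(f"pics/{n}0.png",cv2.cvtColor(eyes.grab_frame(n),cv2.COLOR_RGB2BGR))
    print(n,eyes.calibration(n))
for t in ("agitator","mixer","stand","agitator_head","spindle_mouth"):
    for n in ("scene","side"):
        print(n,t,eyes.look_for(n,t))
print(ctrl.pinch_z,ctrl.state())
E
```

```text
pics
scene {'intrinsics': array([[402.08149549,   0.        , 316.5673929 ],
       [  0.        , 402.08149549, 202.32450755],
       [  0.        ,   0.        ,   1.        ]]), 'position': array([ 966.13668206, -568.36848682,  952.57722657]), 'attitude': array([[ 0.80045956,  0.47826436, -0.36128618],
       [ 0.59928631, -0.62756273,  0.49701201],
       [ 0.01097339, -0.61435187, -0.78895587]])}
side {'intrinsics': array([[500.88814635,   0.        , 314.40667157],
       [  0.        , 500.88814635, 202.18411446],
       [  0.        ,   0.        ,   1.        ]]), 'position': array([ 127.158984  ,  888.29762639, 1093.64202669]), 'attitude': array([[-0.90494495, -0.28469035,  0.31626893],
       [-0.42528919,  0.63002305, -0.64976923],
       [-0.01427368, -0.72251115, -0.69121191]])}
wrist {'intrinsics': array([[330.92297025,   0.        , 318.66600404],
       [  0.        , 330.92297025, 201.99136573],
       [  0.        ,   0.        ,   1.        ]]), 'mount': array([[ 9.99999530e-01, -7.28933468e-04, -6.39013682e-04,
         1.14686999e+00],
       [ 8.76362315e-04,  
[... 1360 characters left out ...]
5,
        1.52299756e+00, -8.54192970e-02]), 'joint_velocities': array([-0.00020045, -0.00085555,  0.00015954, -0.00065342,  0.00089522,
       -0.00129714]), 'joint_efforts': array([-1.16689353e-03, -5.69059682e+01, -5.00688314e+01, -7.38320432e-05,
        1.23884507e-03, -1.09910391e-05]), 'tcp_pos': array([ 236.86580081, -551.27992478,  231.30817998]), 'tool_rot': array([[ 3.94769270e-01, -9.18780291e-01, -1.78456908e-05],
       [-9.18780291e-01, -3.94769269e-01, -3.01802455e-05],
       [ 2.06840844e-05,  2.83105025e-05, -9.99999999e-01]]), 'ft_force': array([-0.48816232,  0.29749098,  0.32342015]), 'moment': array([-0.01565423,  0.01268168,  0.00654509]), 'width': 0.9973807755774876}
```

View pics/scene0.png

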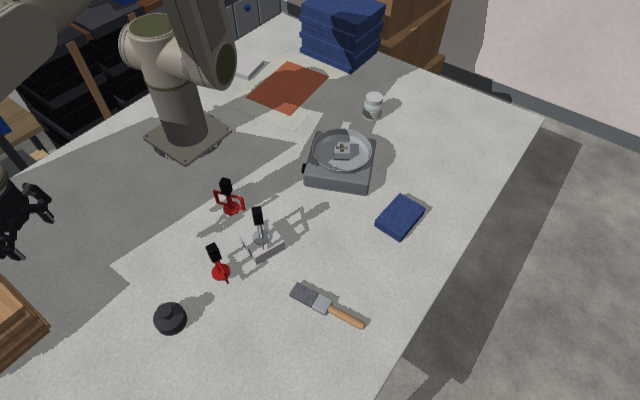

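View pics/side0.png

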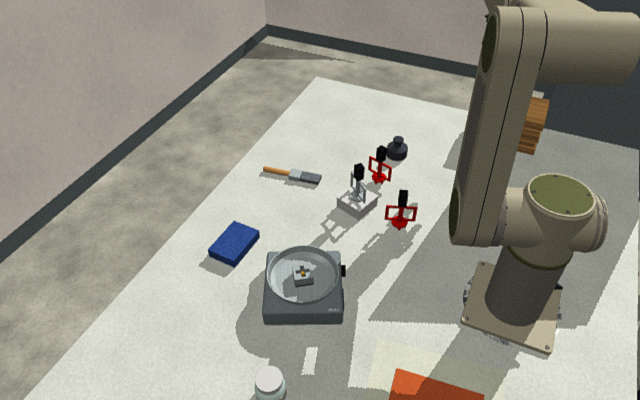

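Run:
```python
import cv2
s=cv2.imread("pics/scene0.png"); 
cv2.imwrite("pics/s_ag.png",cv2.resize(s[190:330,200:400],None,fx=4,fy=4,interpolation=cv2.INTER_CUBIC))
s=cv2.imread("pics/side0.png")
cv2.imwrite("pics/d_ag.png",cv2.resize(s[60:200,130:330],None,fx=4,fy=4,interpolation=cv2.INTER_CUBIC))
```

```text
(no output)
```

The steel agitator is in the white stand (scene pixel ~258,225). The red look-alikes are at (228,200) and (217,262), and the boss is at (342,150).

View pics/s_ag.png

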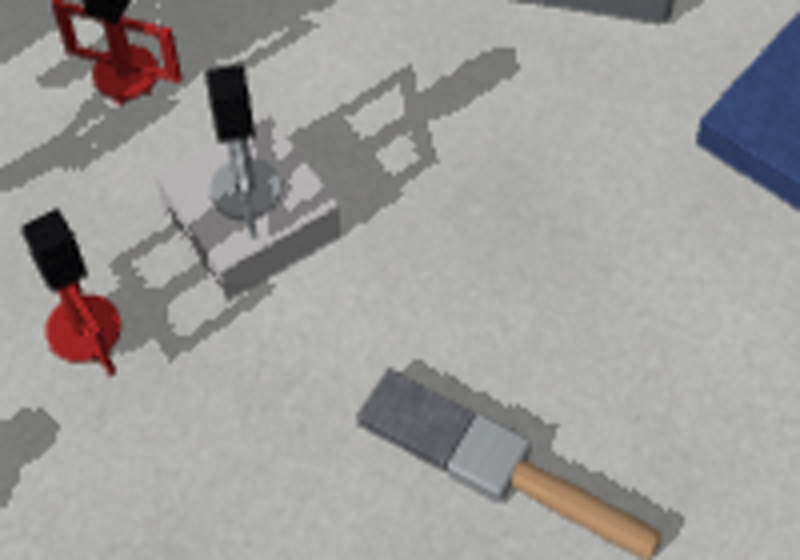

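```bash
cat > h.py <<'E'
import numpy as np, cv2
from workcell import ctrl, eyes
def yaw(R): return np.degrees(np.arctan2(R[1,0],R[0,0]))
def rel(target,yawdeg=None):
    s=ctrl.state(); R=s["tool_rot"]; d=R.T@(np.array(target)-s["tcp_pos"])
    return d, yaw(R)
def cam(n,s=None):
    c=eyes.calibration(n); K=c["intrinsics"]
    if n=="wrist":
        s=s or ctrl.state(); M=c["mount"]; R=s["tool_rot"]@M[:3,:3]; p=s["tool_rot"]@M[:3,3]+s["tcp_pos"]
    else: R=c["attitude"]; p=c["position"]
    return K,R,p
def proj(n,X,s=None):
    K,R,p=cam(n,s); q=(np.atleast_2d(X)-p)@R@K.T; return q[:,:2]/q[:,2:]
def plane(n,uv,z,s=None):
    K,R,p=cam(n,s); r=R@np.linalg.inv(K)@np.array([*uv,1.]); return p+r*(z-p[2])/r[2]
def shot(n,f):
    im=eyes.grab_frame(n); cv2.imwrite("pics/"+f,cv2.cvtColor(im,cv2.COLOR_RGB2BGR)); return im
E
python3 -c "
from h import *
print(rel([440,-200,330]))
for n in ('scene','side'):print(n,proj(n,[502,-176,163]),proj(n,[502,188,94]))"
```

```text
(array([-242.55589064, -325.30742388,  -98.70604674]), np.float64(-66.74841519589295))
scene [[257.39740909 209.20333897]] [[340.38857505 146.6121556 ]]
side [[358.07504757 166.04991846]] [[303.66722807 271.23845653]]
```

View pics/d_ag.png

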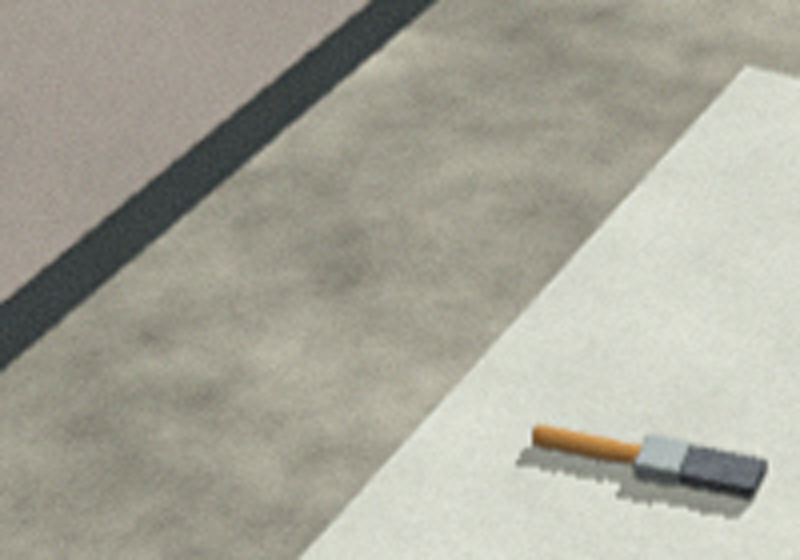

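```bash
python3 -c "
from h import *
print(rel([500,-178,310]))"
```

```text
(array([-239.08331452, -389.11973147,  -78.70778146]), np.float64(-66.74841519589295))
```

Request:
move_arm:
  series:
    - [[-25, -40, -50], 0]
    - [[-60, -97, -78], 0]
    - [[-96, -156, -78], 0]
    - [[-131, -214, -78], 0]
    - [[-167, -272, -78], 0]
    - [[-203, -330, -78], 0]
    - [[-239, -389, -78], 0]
    - [[-239, -389, -78], 0]

```text
clock: 1.65
tcp_pos: [501.1, -175.7, 309.6]
tool_rot: [[0.396, -0.918, 0.001], [-0.918, -0.396, -0.0], [0.0, -0.001, -1.0]]
ft_force: [0.9, 0.1, 0.4]
width: 1.0
```

```bash
python3 -c "
from h import *
s=ctrl.state();print(s['tcp_pos'],yaw(s['tool_rot']),s['joint_positions'])
shot('wrist','w1.png')
print(eyes.look_for('wrist','agitator'),eyes.look_for('wrist','stand'))
print(proj('wrist',[[503,-177,163],[503,-177,40]],s))
"
```

```text
[ 501.09525275 -175.70403286  309.59324089] -66.65933356668091 [-4.34023473e-01 -7.71073970e-02  1.55808023e+00  3.02561259e-04
  1.65990824e+00  7.29428293e-01]
[{'xyz': [502.8, -173.5, 107.4], 'score': 0.92}, {'xyz': [481.2, -307.8, 70.1], 'score': 0.91}, {'xyz': [364.3, -146.3, 90.5], 'score': 0.64}] [{'xyz': [510.4, -168.9, 37.1], 'score': 0.85}]
[[319.70174973 187.303375  ]
 [319.41517358 164.62818005]]
```

View pics/w1.png

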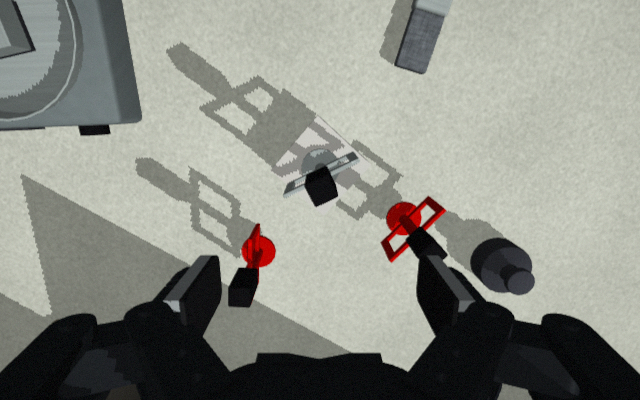

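```bash
python3 -c "
from h import *
s=ctrl.state();print(s['tcp_pos'],yaw(s['tool_rot']))
im=shot('wrist','w2.png')
s=ctrl.state();print(s['tcp_pos'],yaw(s['tool_rot']))
c=cv2.resize(im[130:230,260:380],None,fx=6,fy=6,interpolation=cv2.INTER_CUBIC)
cv2.imwrite('pics/w2c.png',c[:,:,::-1])
"
```

```text
[ 500.76292717 -176.30627884  309.23888643] -66.52831919376632
[ 500.10392877 -177.63126526  309.26641771] -66.63214590805403
```

View pics/w2c.png

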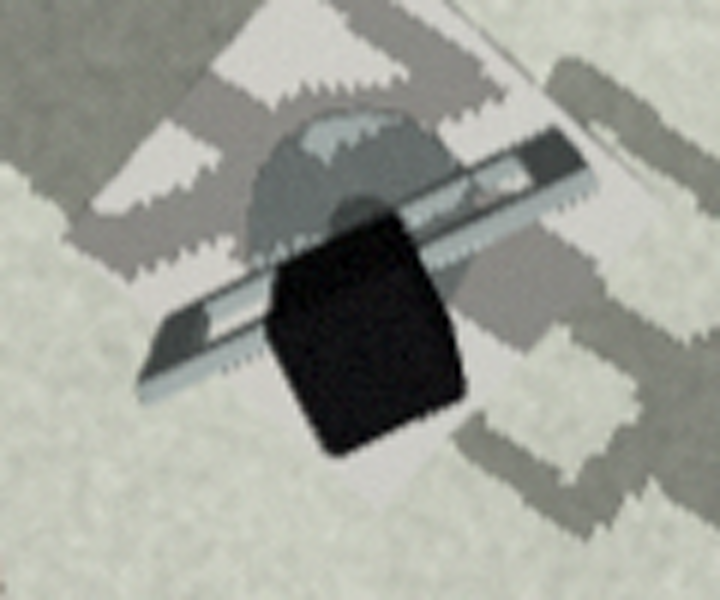

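```bash
cat >> h.py <<'E'
def ag_pts(x,y,th,z0):
    c,s=np.cos(th),np.sin(th)
    P=[]
    for z,hx,hy in ((141,12,12),(93,12,12),(86,45,2.5),(28,45,2.5)):
        for a,b in ((-1,-1),(1,-1),(1,1),(-1,1)): P.append((a*hx,b*hy,z))
    P=np.array(P,float)
    return np.c_[x+c*P[:,0]-s*P[:,1],y+s*P[:,0]+c*P[:,1],z0+P[:,2]]
E
python3 -c "
from h import *
s=ctrl.state();print(s['tcp_pos'],yaw(s['tool_rot']))
im=shot('wrist','w3.png')
s2=ctrl.state();print(s2['tcp_pos'],yaw(s2['tool_rot']))
import pickle;pickle.dump(s,open('s3.pkl','wb'))
c=cv2.resize(im[130:230,260:380],None,fx=6,fy=6,interpolation=cv2.INTER_CUBIC)
cv2.imwrite('pics/w3c.png',c[:,:,::-1])
"
```

```text
[ 500.10392877 -177.63126526  309.26641771] -66.63214590805403
[ 499.71453081 -178.41989154  309.27577405] -66.71808814209788
```

View pics/w3c.png

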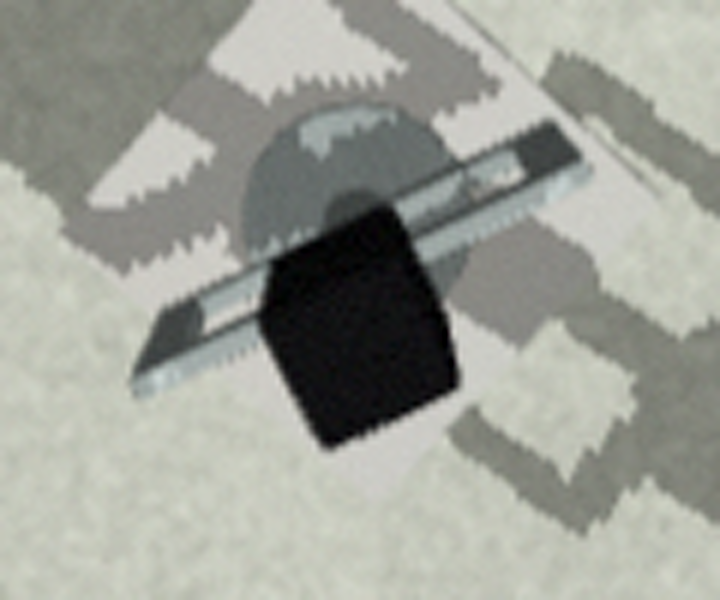

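```bash
cat > fit.py <<'E'
from h import *
import pickle
from scipy.optimize import least_squares
s=pickle.load(open('s3.pkl','rb'))
cr=lambda u:np.array(u)/6+np.array([260,130])-0.5+0.5/6
head=[(328,448),(460,383),(262,318)]
fr=[(137,398),(590,178)]
obs=np.array([cr(u) for u in head+fr])
def idx(th):
    P=proj('wrist',ag_pts(*p0[:2],th,22),s)
    return P
def match(p):
    P=proj('wrist',ag_pts(p[0],p[1],p[2],22),s)
    r=[]
    for i,o in enumerate(obs):
        c=P[:4] if i<3 else P[8:12]
        r+=list(c[np.argmin(((c-o)**2).sum(1))]-o)
    return np.array(r)
best=None
for a in np.arange(0,180,5):
    f=least_squares(match,[503,-177,np.radians(a)],method='lm' )
    if best is None or f.cost<best.cost: best=f
p=best.x; print(p[:2],np.degrees(p[2]),best.fun.round(2))
im=cv2.imread('pics/w3.png'); c=cv2.resize(im[130:230,260:380],None,fx=6,fy=6,interpolation=cv2.INTER_CUBIC)
P=((proj('wrist',ag_pts(*p,22),s)-[260,130])*6+3).astype(int)
for k in range(4):
    cv2.polylines(c,[P[4*k:4*k+4].reshape(-1,1,2)],True,(0,255,0) if k%2==0 else (0,0,255),1)
cv2.imwrite('pics/fit.png',c)
for n in ('scene','side'):
    im=cv2.imread(f'pics/{n}0.png'); q=proj(n,ag_pts(*p,22)); o=q.min(0).astype(int)-15; 
    c=cv2.resize(im[o[1]:o[1]+80,o[0]:o[0]+80],None,fx=5,fy=5,interpolation=cv2.INTER_CUBIC)
    P=((q-o)*5+2).astype(int)
    for k in range(4): cv2.polylines(c,[P[4*k:4*k+4].reshape(-1,1,2)],True,(0,255,0) if k%2==0 else (0,0,255),1)
    cv2.imwrite(f'pics/fit_{n}.png',c)
a=cv2.imread('pics/fit_scene.png');b=cv2.imread('pics/fit_side.png');cv2.imwrite('pics/fit_ss.png',np.hstack([a,b]))
E
python3 fit.py
```

```text
[ 501.40765478 -178.95021316] 139.69827335340676 [-0.74  0.79  1.09  0.26 -1.8  -0.68  0.45  0.08  1.26 -0.38]
```

View pics/fit.png

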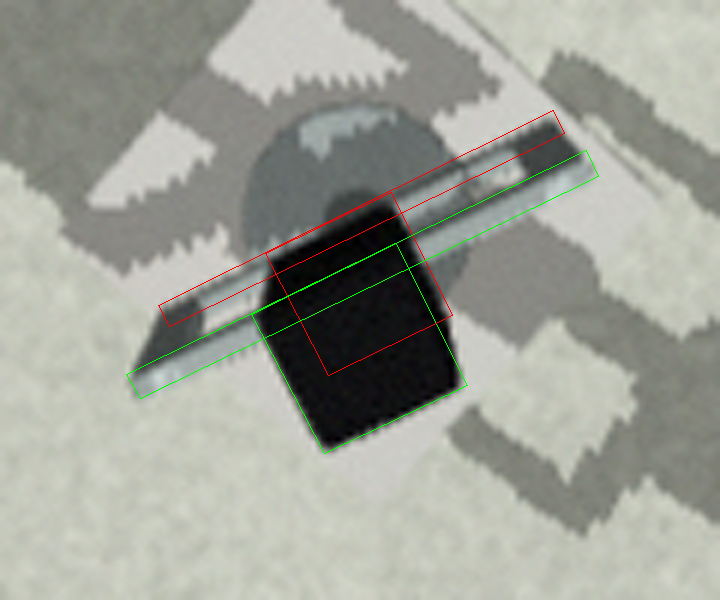

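View pics/fit_ss.png

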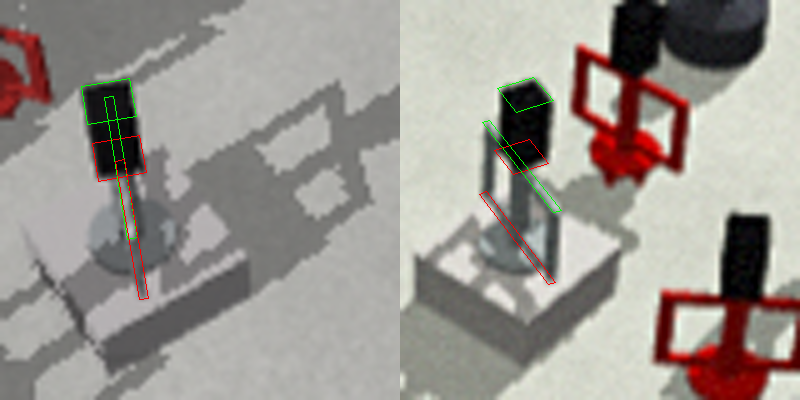

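```bash
python3 -c "
from h import *
s=ctrl.state();print(s['tcp_pos'],yaw(s['tool_rot']))
print(rel([502,186,290]))
for n in ('scene','side'):
  im=cv2.imread(f'pics/{n}0.png');u,v=proj(n,[502,187,94])[0].astype(int)
  cv2.imwrite(f'pics/m_{n}.png',cv2.resize(im[v-25:v+25,u-35:u+35],None,fx=8,fy=8,interpolation=cv2.INTER_CUBIC))
"
```

```text
[ 499.71453081 -178.41989154  309.27577405] -66.71808814209788
(array([-333.84712068, -146.14751592,   19.12170987]), np.float64(-66.71808814209788))
```

Request:
move_arm:
  series:
    - [[-48, -21, 0], 0]
    - [[-96, -42, 0], 0]
    - [[-144, -63, 5], 0]
    - [[-192, -84, 10], 0]
    - [[-240, -105, 15], 0]
    - [[-288, -126, 20], 0]
    - [[-334, -146, 20], 0]
    - [[-334, -146, 20], 0]

```text
clock: 2.9
tcp_pos: [502.0, 187.8, 289.1]
tool_rot: [[0.397, -0.918, -0.0], [-0.918, -0.397, 0.0], [-0.001, 0.0, -1.0]]
ft_force: [0.1, -0.8, 0.4]
width: 0.999
```

Request:
move_arm:
  series:
    - [[0, 0, 0], 0]
    - [[0, 0, 0], 0]

```text
clock: 3.15
tcp_pos: [502.6, 184.7, 289.4]
tool_rot: [[0.393, -0.92, 0.0], [-0.92, -0.393, -0.0], [0.0, -0.0, -1.0]]
ft_force: [0.1, 0.6, -0.8]
width: 1.001
```

```bash
python3 -c "
from h import *
import pickle
s=ctrl.state();print(s['tcp_pos'],yaw(s['tool_rot']))
im=shot('wrist','w4.png');pickle.dump(s,open('s4.pkl','wb'))
print(ctrl.state()['tcp_pos'])
u,v=proj('wrist',[502,187,94],s)[0].astype(int);print(u,v)
c=cv2.resize(im[v-45:v+45,u-60:u+60],None,fx=6,fy=6,interpolation=cv2.INTER_CUBIC)
cv2.imwrite('pics/w4c.png',c[:,:,::-1])
"
```

```text
[502.60432931 184.67752668 289.42342498] -66.88356311261109
[502.59739096 184.7944342  289.44581228]
315 177
```

View pics/w4c.png

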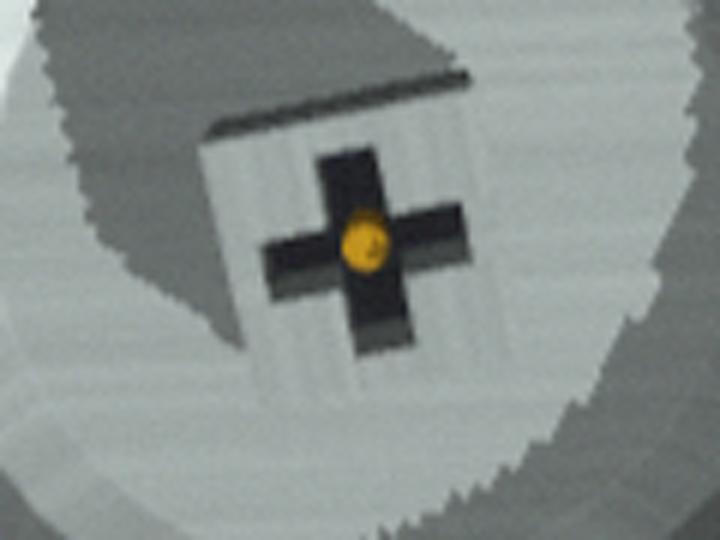

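View pics/w4.png

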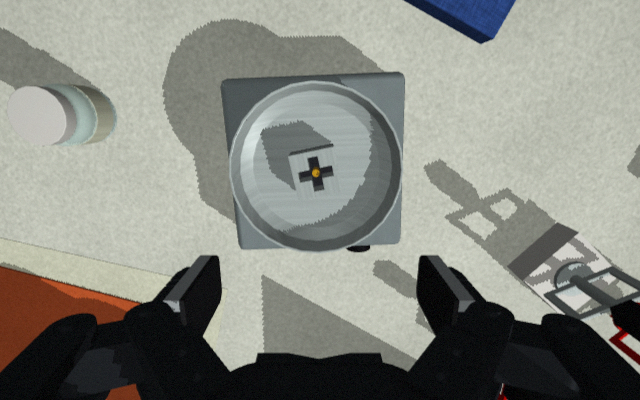

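```bash
cat > fit2.py <<'E'
from h import *
import pickle
from scipy.optimize import least_squares
s=pickle.load(open('s4.pkl','rb'))
im=cv2.imread('pics/w4.png'); u,v=proj('wrist',[502,187,94],s)[0].astype(int); o=np.array([u-60,v-45])
obs=np.array([(315,157),(374,147),(387,217),(461,203),(471,259),(402,275),(415,345),(357,355),(343,288),(272,301),(261,245),(328,230)])/6+o-.5+.5/6
a,b=18,5.5
C=np.array([(-b,a),(b,a),(b,b),(a,b),(a,-b),(b,-b),(b,-a),(-b,-a),(-b,-b),(-a,-b),(-a,b),(-b,b)],float)
def pts(p):
    c,sn=np.cos(p[2]),np.sin(p[2]); return np.c_[p[0]+c*C[:,0]-sn*C[:,1],p[1]+sn*C[:,0]+c*C[:,1],np.full(12,94.)]
from itertools import product
best=None
for y0 in range(0,360,20):
    f=least_squares(lambda p:(proj('wrist',pts(p),s)-obs).ravel(),[502,187,np.radians(y0)])
    if best is None or f.cost<best.cost: best=f
p=best.x;print(p[:2],np.degrees(p[2])%90,best.fun.round(2))
for n in ('scene','side'):
    w=proj(n,pts(p)); im=cv2.imread(f'pics/{n}0.png'); o=w.mean(0).astype(int)-25
    c=cv2.resize(im[o[1]:o[1]+50,o[0]:o[0]+50],None,fx=8,fy=8,interpolation=cv2.INTER_CUBIC)
    cv2.polylines(c,[((w-o)*8+4).astype(int).reshape(-1,1,2)],True,(0,255,0),1); cv2.imwrite(f'pics/f2{n}.png',c)
cv2.imwrite('pics/f2.png',np.hstack([cv2.imread('pics/f2scene.png'),cv2.imread('pics/f2side.png')]))
print(rel([501.4,-179,250]))
E
python3 fit2.py
```

```text
[505.44355612 188.34330646] 34.84975496632174 [-0.49  0.01  0.21 -0.52  0.53 -0.31  0.1  -0.43  0.49  0.53  0.19  0.28
  0.42  0.06 -0.16  0.47 -0.32  0.23 -0.2   0.46 -0.7  -0.38 -0.06 -0.32]
(array([334.11328035, 143.91225554,  39.51423542]), np.float64(-66.88733548605457))
```

View pics/f2.png

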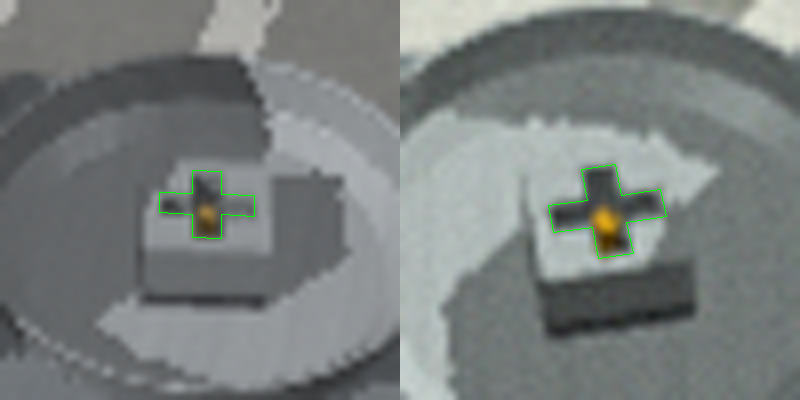

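Request:
move_arm:
  series:
    - [[40, 17, 0], 0]
    - [[90, 39, 0], 0]
    - [[140, 60, 0], -6]
    - [[190, 82, 0], -12]
    - [[240, 103, 0], -18]
    - [[290, 125, 0], -24]
    - [[334, 144, 20], -26.6]
    - [[334, 144, 39], -26.6]

```text
clock: 4.2
tcp_pos: [500.8, -181.5, 249.7]
tool_rot: [[0.761, -0.649, 0.0], [-0.649, -0.761, -0.001], [0.001, 0.001, -1.0]]
ft_force: [0.1, -0.0, -0.1]
width: 1.001
```

Request:
move_arm:
  series:
    - [[0, 0, 0], 0]
    - [[0, 0, 0], 0]
    - [[0, 0, 0], 0]

```text
clock: 4.58
tcp_pos: [502.4, -176.6, 251.5]
tool_rot: [[0.765, -0.644, 0.002], [-0.644, -0.765, -0.001], [0.002, -0.001, -1.0]]
ft_force: [0.1, -0.6, -0.4]
width: 0.997
```

```bash
python3 -c "
from h import *
import pickle
s=ctrl.state();print(s['tcp_pos'],yaw(s['tool_rot']))
im=shot('wrist','w5.png');pickle.dump(s,open('s5.pkl','wb'))
c=cv2.cvtColor(im,cv2.COLOR_RGB2BGR)
P=proj('wrist',ag_pts(501.4,-179,np.radians(139.7),22),s)
for k in range(4): cv2.polylines(c,[P[4*k:4*k+4].astype(int).reshape(-1,1,2)],True,(0,255,0) if k%2==0 else (0,0,255),1)
u,v=P[:4].mean(0).astype(int)
cv2.imwrite('pics/w5c.png',cv2.resize(c[v-90:v+50,u-100:u+100],None,fx=4,fy=4))
print(rel([501.4,-179,124]))
"
```

```text
[ 502.41198414 -176.59875914  251.53355276] -40.071043647472216
(array([  0.52933168,   2.48765311, 127.43903308]), np.float64(-40.071826199269275))
```

View pics/w5c.png

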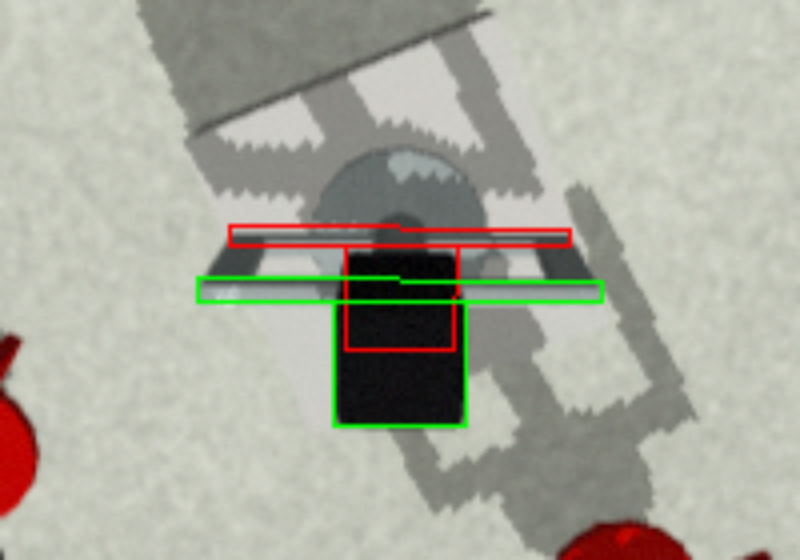

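```bash
cat > led.py <<'E'
from h import *
R0=np.array([[0.39477,-0.91878,0],[-0.91878,-0.39477,0],[0,0,-1.]])
def Rz(d): a=np.radians(d); return np.array([[np.cos(a),-np.sin(a),0],[np.sin(a),np.cos(a),0],[0,0,1]])
moves=[((-239,-389,-78),0),((-334,-146,20),0),((334,144,39),-26.6)]
try:
    moves+=eval('['+open('moves.txt').read()+']')
except FileNotFoundError: pass
def cmd():
    p=np.array([236.872,-551.268,231.292]);R=R0
    for t,a in moves: p=p+R@np.array(t,float); R=R@Rz(a)
    return p,R
def to(t):
    p,R=cmd(); return R.T@(np.array(t)-p), yaw(R)
E
python3 -c "
from led import *
print(cmd(),ctrl.state()['tcp_pos']); print(to([501.4,-179,124]))"
```

```text
(array([ 501.76495, -177.32451,  250.292  ]), array([[ 0.76437736, -0.64476917,  0.        ],
       [-0.64476917, -0.76437736,  0.        ],
       [ 0.        ,  0.        , -1.        ]])) [ 502.38952119 -176.66563396  251.43919078]
(array([  0.80134479,   1.51601514, 126.292     ]), np.float64(-40.148370183670075))
```

Request:
move_arm:
  series:
    - [[0.8, 1.5, 25], 0]
    - [[0.8, 1.5, 50], 0]
    - [[0.8, 1.5, 75], 0]
    - [[0.8, 1.5, 95], 0]
    - [[0.8, 1.5, 110], 0]
    - [[0.8, 1.5, 120], 0]
    - [[0.8, 1.5, 126], 0]
    - [[0.8, 1.5, 126], 0]

```text
clock: 5.62
tcp_pos: [501.4, -179.0, 124.3]
tool_rot: [[0.764, -0.645, -0.0], [-0.645, -0.764, 0.0], [-0.0, 0.0, -1.0]]
ft_force: [0.1, -0.1, -0.9]
width: 0.999
```

Request:
move_arm:
  series:
    - [[0, 0, 0], 0]
    - [[0, 0, 0], 0]
    - [[0, 0, 0], 0]
    - [[0, 0, 0], 0]
    - [[0, 0, 0], 0]
    - [[0, 0, 0], 0]
    - [[0, 0, 0], 0]
    - [[0, 0, 0], 0]
  grip: 0

```text
clock: 6.62
tcp_pos: [501.4, -178.9, 124.6]
tool_rot: [[0.764, -0.645, -0.0], [-0.645, -0.764, 0.0], [-0.0, -0.0, -1.0]]
ft_force: [-2.8, 1.7, 6.0]
width: 0.275
```

```bash
echo "((0.8,1.5,126),0)," > moves.txt; python3 -c "
from led import *
s=ctrl.state();print(s['tcp_pos'],yaw(s['tool_rot']),s['width'],s['ft_force'],s['moment'],cmd()[0])
shot('wrist','w6.png')
im=shot('side','d6.png'); u,v=proj('side',[501,-179,100])[0].astype(int)
cv2.imwrite('pics/d6c.png',cv2.resize(im[v-70:v+50,u-80:u+80],None,fx=4,fy=4)[:,:,::-1])
"
```

```text
[ 501.41456766 -178.91679888  124.57525631] -40.14467784524906 0.2752126281756031 [-2.77935672  1.66067126  6.02290632] [0.38835296 0.59412801 0.01929776] [ 501.40929813 -178.98689138  124.292     ]
```

View pics/w6.png

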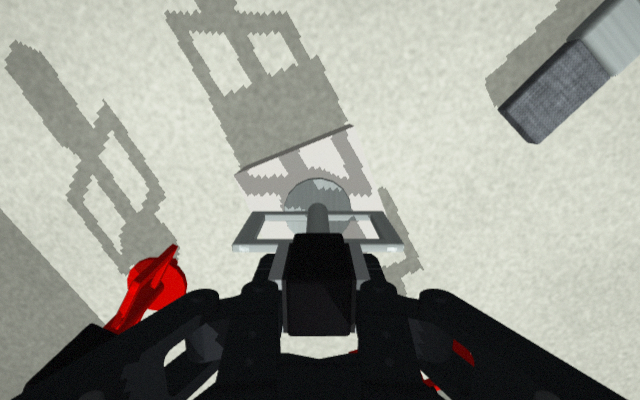

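View pics/d6c.png

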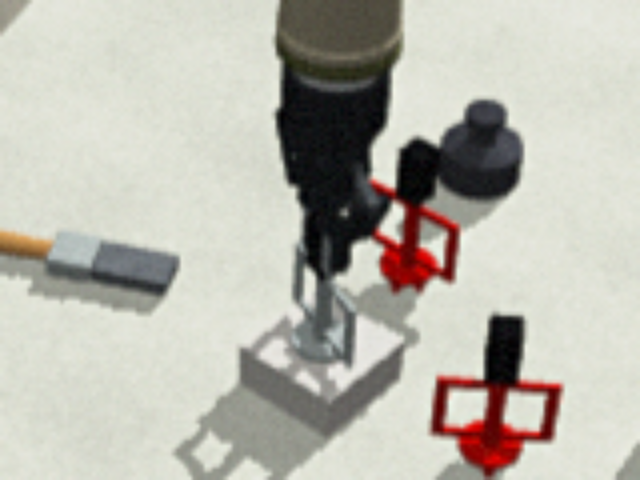

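Request:
move_arm:
  series:
    - [[0, 0, -4], 0]
    - [[0, 0, -12], 0]
    - [[0, 0, -24], 0]
    - [[0, 0, -42], 0]
    - [[0, 0, -62], 0]
    - [[0, 0, -82], 0]
    - [[0, 0, -96], 0]
    - [[0, 0, -100], 0]

```text
clock: 7.72
tcp_pos: [502.0, -179.3, 225.9]
tool_rot: [[0.764, -0.645, 0.002], [-0.645, -0.764, -0.001], [0.002, -0.001, -1.0]]
ft_force: [-0.2, 0.2, -2.9]
width: 0.271
```

```bash
echo "((0,0,-100),0)," >> moves.txt; python3 -c "
from led import *
s=ctrl.state();print(s['tcp_pos'],yaw(s['tool_rot']),s['width'],s['ft_force'],s['moment'],cmd()[0])
im=shot('wrist','w7.png')
im=shot('side','d7.png'); u,v=proj('side',[501,-179,150])[0].astype(int)
cv2.imwrite('pics/d7c.png',cv2.resize(im[v-70:v+50,u-80:u+80],None,fx=4,fy=4)[:,:,::-1])
print(to([505.4,188.3,226]))
"
```

```text
[ 502.02823356 -179.29462063  225.91824539] -40.1501514155906 0.2709038482535958 [-0.21838419  0.21118093 -2.9285766 ] [ 0.03618675 -0.04510373 -0.0052549 ] [ 501.40929813 -178.98689138  224.292     ]
(array([-233.76486363, -283.31886698,   -1.708     ]), np.float64(-40.148370183670075))
```

View pics/w7.png

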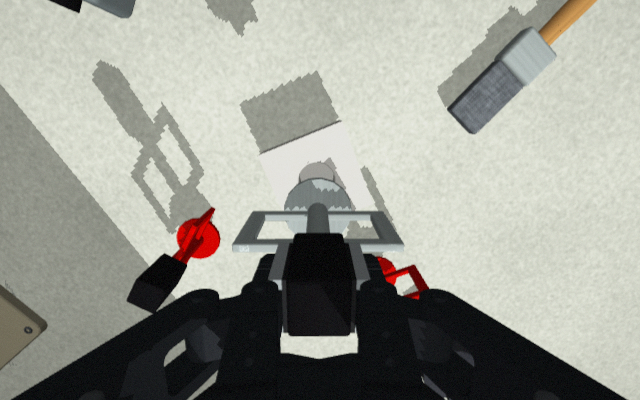

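View pics/d7c.png

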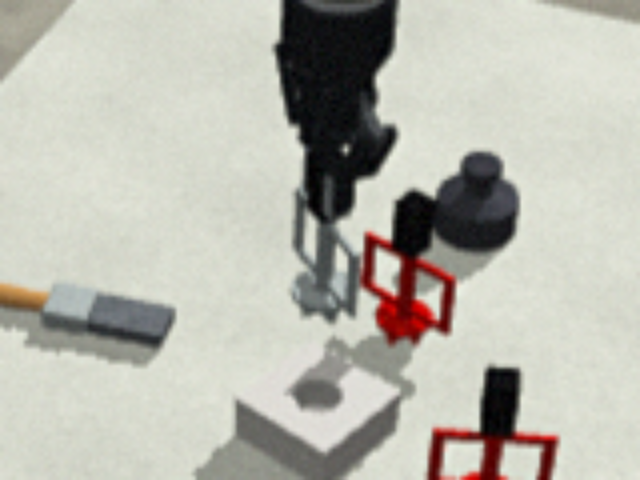

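```bash
cat > ov.py <<'E'
from led import *
import sys
# tool-frame model: agitator x = tool x, y = -tool y, z=-tool z; origin at tool (dx,dy,zo)
def ptool(dx,dy,th,zo):
    P=ag_pts(0,0,th,0)
    F=[(24*np.cos(a),24*np.sin(a),18) for a in np.linspace(0,2*np.pi,40)]
    F2=[(24*np.cos(a),24*np.sin(a),24) for a in np.linspace(0,2*np.pi,40)]
    P=np.vstack([P,F,F2]); return np.c_[P[:,0]+dx,-P[:,1]+dy,zo-P[:,2]]
def pt(X):
    c=eyes.calibration('wrist');M=c['mount'];q=(X-M[:3,3])@M[:3,:3]@c['intrinsics'].T;return q[:,:2]/q[:,2:]
f,dx,dy,th,zo=sys.argv[1],*map(float,sys.argv[2:6])
im=cv2.imread('pics/'+f)[170:350,220:420]
c=cv2.resize(im,None,fx=4,fy=4,interpolation=cv2.INTER_CUBIC)
q=((pt(ptool(dx,dy,np.radians(th),zo))-[220,170])*4+2).round().astype(int)
for k in range(4): cv2.polylines(c,[q[4*k:4*k+4].reshape(-1,1,2)],True,(0,255,0) if k%2==0 else (0,0,255),1)
cv2.polylines(c,[q[16:56].reshape(-1,1,2)],True,(255,0,255),1);cv2.polylines(c,[q[56:].reshape(-1,1,2)],True,(255,255,0),1)
cv2.imwrite('pics/ov_'+f.split('.')[0]+sys.argv[6]+'.png',c)
E
python3 ov.py w7.png 0 0 0 102.3 a
```

```text
(no output)
```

View pics/ov_w7a.png

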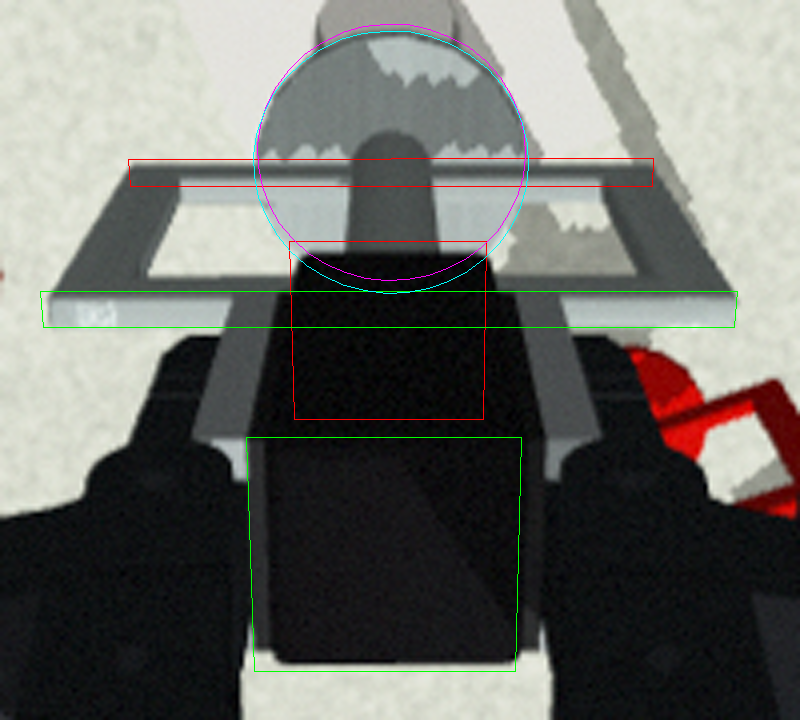

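Request:
move_arm:
  series:
    - [[-20, -24, -2], 0]
    - [[-50, -61, -2], 2]
    - [[-85, -103, -2], 4]
    - [[-122, -148, -2], 7]
    - [[-160, -194, -2], 10]
    - [[-195, -236, -2], 13]
    - [[-222, -269, -2], 15]
    - [[-233.8, -283.3, -2], 15]

```text
clock: 8.82
tcp_pos: [504.4, 190.4, 225.0]
tool_rot: [[0.573, -0.819, -0.002], [-0.819, -0.573, -0.0], [-0.001, 0.002, -1.0]]
ft_force: [0.9, 0.8, -3.0]
width: 0.276
```

Request:
move_arm:
  series:
    - [[0, 0, 0], 0]
    - [[0, 0, 0], 0]
    - [[0, 0, 0], 0]
    - [[0, 0, 0], 0]

```text
clock: 9.32
tcp_pos: [505.6, 187.4, 226.4]
tool_rot: [[0.57, -0.821, 0.0], [-0.821, -0.57, -0.0], [0.0, -0.0, -1.0]]
ft_force: [-0.1, 0.0, -2.5]
width: 0.273
```

```bash
echo "((-233.8,-283.3,-2),15)," >> moves.txt; python3 -c "
from led import *
s=ctrl.state();print(s['tcp_pos'],yaw(s['tool_rot']),s['width'],s['ft_force'],s['moment'],cmd()[0])
im=shot('wrist','w8.png')
for n in ('side','scene'):
  im=shot(n,n+'8.png'); u,v=proj(n,[505,188,130])[0].astype(int)
  cv2.imwrite(f'pics/c8{n}.png',cv2.resize(im[v-50:v+50,u-50:u+50],None,fx=4,fy=4,interpolation=cv2.INTER_CUBIC)[:,:,::-1])
cv2.imwrite('pics/c8.png',np.hstack([cv2.imread('pics/c8scene.png'),cv2.imread('pics/c8side.png')]))
"
```

```text
[505.55105485 187.39031845 226.3534204 ] -55.22518594112378 0.2725016772779763 [-0.06482494  0.0073918  -2.53630392] [-0.02078332  0.02371655  0.00642427] [505.36097787 188.30824852 226.292     ]
```

View pics/w8.png

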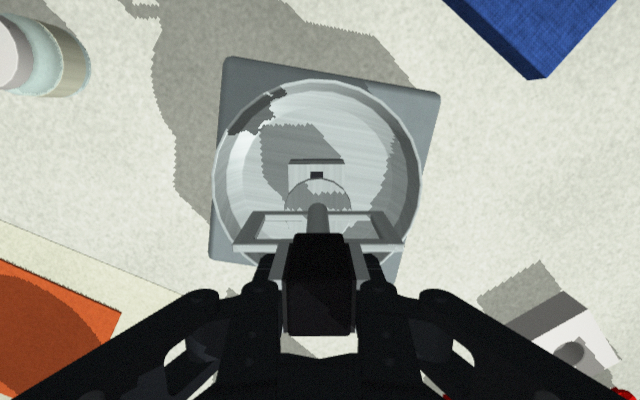

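View pics/c8.png

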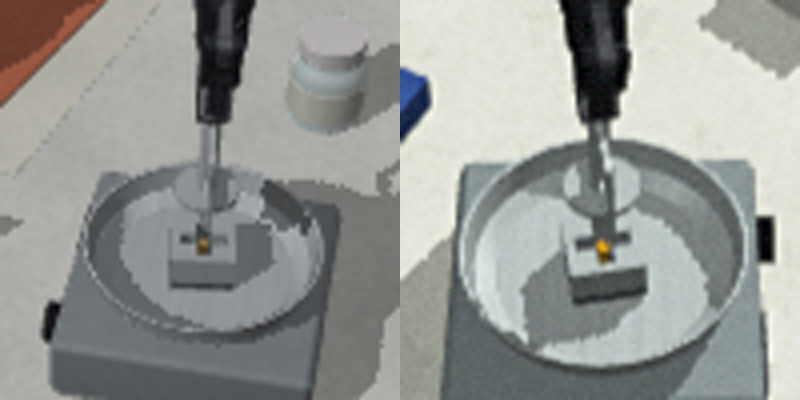

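Request:
move_arm:
  series:
    - [[0, 0, 8], 0]
    - [[0, 0, 18], 0]
    - [[0, 0, 26], 0]
    - [[0, 0, 29], 0]
    - [[0, 0, 29], 0]
    - [[0, 0, 29], 0]

```text
clock: 10.22
tcp_pos: [505.6, 188.4, 197.7]
tool_rot: [[0.571, -0.821, 0.001], [-0.821, -0.571, 0.0], [0.0, -0.001, -1.0]]
ft_force: [-0.1, 0.6, -2.7]
width: 0.273
```

Request:
move_arm:
  series:
    - [[0, 0, 2], 0]
    - [[0, 0, 4], 0]
    - [[0, 0, 6], 0]
    - [[0, 0, 6], 0]

```text
clock: 10.72
tcp_pos: [505.5, 188.3, 191.5]
tool_rot: [[0.571, -0.821, 0.0], [-0.821, -0.571, 0.0], [0.0, -0.0, -1.0]]
ft_force: [-0.4, -0.0, -2.7]
width: 0.27
```

```bash
echo "((0,0,35),0)," >> moves.txt; python3 -c "
from led import *
s=ctrl.state();print(s['tcp_pos'],yaw(s['tool_rot']),s['width'],s['ft_force'],s['moment'],cmd()[0])
im=shot('wrist','w9.png')
for n in ('side','scene'):
  im=shot(n,n+'9.png'); u,v=proj(n,[505,188,110])[0].astype(int)
  cv2.imwrite(f'pics/c9{n}.png',cv2.resize(im[v-30:v+30,u-30:u+30],None,fx=6,fy=6,interpolation=cv2.INTER_CUBIC)[:,:,::-1])
cv2.imwrite('pics/c9.png',np.hstack([cv2.imread('pics/c9scene.png'),cv2.imread('pics/c9side.png')]))
"
```

```text
[505.48230463 188.34652544 191.47866928] -55.15005078716945 0.27027696960312025 [-0.40529139 -0.02794527 -2.71277653] [ 0.01634215 -0.00197223 -0.03962272] [505.36097787 188.30824852 191.292     ]
```

View pics/c9.png

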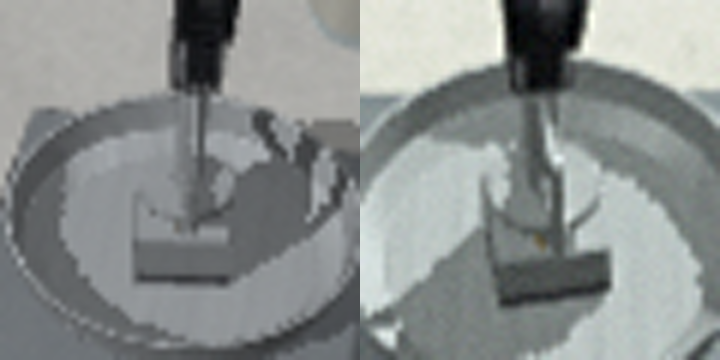

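Request:
move_arm:
  series:
    - [[0, 0, 2], 0]
    - [[0, 0, 4], 0]
    - [[0, 0, 6], 0]
    - [[0, 0, 8], 0]
    - [[0, 0, 10], 0]
    - [[0, 0, 10], 0]

```text
clock: 11.62
tcp_pos: [505.6, 188.4, 181.6]
tool_rot: [[0.571, -0.821, 0.001], [-0.821, -0.571, 0.0], [0.0, -0.001, -1.0]]
ft_force: [-1.3, -0.7, 4.8]
width: 0.272
```

Request:
move_arm:
  series:
    - [[0, 0, 1], 0]
    - [[0, 0, 2], 0]
    - [[0, 0, 3], 0]
    - [[0, 0, 4], 0]
    - [[0, 0, 4], 0]
    - [[0, 0, 4], 0]

```text
clock: 12.38
tcp_pos: [505.8, 188.5, 178.5]
tool_rot: [[0.571, -0.821, 0.001], [-0.821, -0.571, 0.0], [0.0, -0.001, -1.0]]
ft_force: [-4.0, -0.3, 10.9]
width: 0.274
```

Request:
move_arm:
  series:
    - [[0, 0, 0.5], 0]
    - [[0, 0, 1], 0]
    - [[0, 0, 1], 0]
    - [[0, 0, 1], 0]

```text
clock: 12.88
tcp_pos: [505.9, 188.6, 178.5]
tool_rot: [[0.572, -0.821, 0.002], [-0.821, -0.572, 0.001], [0.001, -0.002, -1.0]]
ft_force: [-5.6, -1.5, 16.2]
width: 0.278
```

```bash
echo "((0,0,15),0)," >> moves.txt; python3 -c "
from led import *
s=ctrl.state();print(s['tcp_pos'],yaw(s['tool_rot']),s['width'],s['ft_force'],s['moment'],cmd()[0])
im=shot('wrist','w10.png')
for n in ('side','scene'):
  im=shot(n,n+'10.png'); u,v=proj(n,[505,188,110])[0].astype(int)
  c=cv2.resize(im[v-30:v+30,u-30:u+30],None,fx=6,fy=6,interpolation=cv2.INTER_CUBIC)[:,:,::-1].copy()
  cv2.imwrite(f'pics/c10{n}.png',c)
cv2.imwrite('pics/c10.png',np.hstack([cv2.imread('pics/c10scene.png'),cv2.imread('pics/c10side.png')]))
"; python3 ov.py w10.png 0 0 0 102.3 a
```

```text
[505.90951356 188.60208785 178.47734366] -55.14176041805236 0.27785419336380773 [-5.63449574 -1.50467042 16.24494533] [-0.2756553   1.53844704 -0.07412607] [505.36097787 188.30824852 176.292     ]
```

View pics/c10.png

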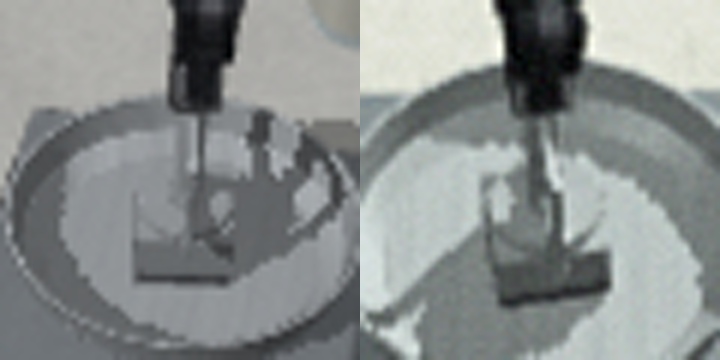

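View pics/ov_w10a.png

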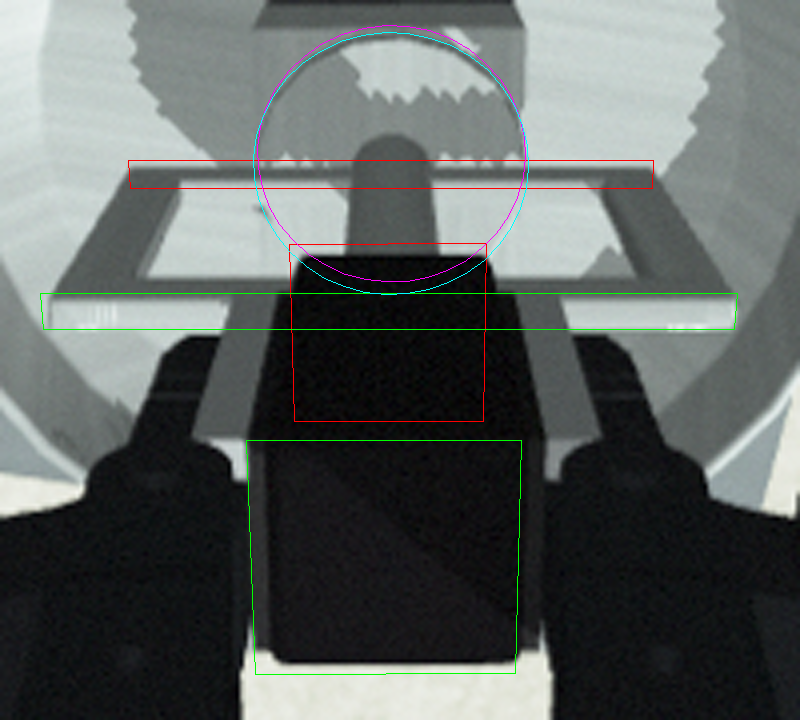

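Request:
move_arm:
  series:
    - [[0, 0, 0], 0]
    - [[0, 0, 0], 0]
    - [[0, 0, 0], 0]
    - [[0, 0, 0], 0]
    - [[0, 0, 0], 0]
    - [[0, 0, 0], 0]
    - [[0, 0, 0], 0]
    - [[0, 0, 0], 0]

```text
clock: 14.02
tcp_pos: [505.9, 188.6, 178.5]
tool_rot: [[0.572, -0.821, 0.002], [-0.821, -0.572, 0.001], [0.001, -0.002, -1.0]]
ft_force: [-6.4, -1.0, 17.4]
width: 0.273
```

Steady: no slip and no creep over 1 s. I'm handing it in.

```bash
python3 -c "
from workcell import ctrl
print(ctrl.hand_in())
s=ctrl.state();print(s['clock'],s['tcp_pos'],s['ft_force'],s['width'])"
```

```text
the job is handed in; nothing more can be done
None
the job is handed in; nothing more can be done
```

I lifted the steel agitator out of its stand, turned it 15° and meshed its foot with the socket. It was pushed home and still gripped upright when I handed in at about 14 s. The hand-in reports no verdict.

- **Home:** the tool stopped at z = 178.5 mm and stayed there when I commanded it 1 mm lower. That puts the agitator's origin at about 76.2 mm; home is 76 mm. The flange looks flush on the boss in the pictures.
- **Push:** the downward push is about 20 N, against about 10 N from the spring pin. I could not read the pin's travel directly. I infer it from the tool's height and the force.
- **Centring and tilt:** the tool sat about 0.5 mm from the measured socket centre, with tilt of about 0.002 rad. Position and force stayed nearly constant over a 1 s hold, and the wrist picture taken just before it showed no slip in the fingers.
- **Side load:** about 6 N of sideways force remains at the wrist, which I left because nothing was creeping.
- **Bystanders:** I did not touch any of them or the red look-alikes. I did not re-measure their positions at the end.

None of the checks failed or disagreed.

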